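# Fit a waveguide spacer in the open assembly jig and hold the joint closed

### The arm

A 6-joint arm with a two-finger parallel gripper is mounted at the origin on the work surface. World frame = base frame: x ahead of the robot, y to its left, z up, the work surface at z = 0. Lengths are in m, angles in degrees, forces in N, time in s.
With the tool pointing down it reaches from about 0.4 to 0.825 m from the base axis. Payload 7 kg.
Tool frame: the origin (TCP) lies midway between the tips of the shut fingers; the grasp point (between the pads) lies 19 mm behind it; z points along the fingers, y is the line along which they close (so a half turn about z gives the same grasp; the last joint's range is limited). The gripper opens to 88 mm and grips with 3 to 60 N. Pads are 19 mm wide; open, the fingers measure 130 mm over their backs; the gripper's body (78 mm by 193 mm) begins 47 mm behind the grasp point.
Start: joints at [85.205, 20.546, 0.682, 0, -70.136, -16.507], TCP at [0.245, 0.629, 0.227] pointing down, gripper open.
Joint ranges: [-176.03, 176.03], [-82.01, 121.73], [-58.28, 71.71], [-173.87, 95.51], [-174.79, -0.11], [-173.66, 173.66]. Speed limits (degrees/s): [136.94, 136.94, 172.46, 180, 180, 180].

### API

Orientations are given as a 3x3 rotation matrix whose columns are the frame's x, y, z axes.
In Python, from rig import robot gives the robot as it stands. Calls block until the motion is done:
- robot.goto(position, orientation): joint-space move of the TCP to a pose.
- robot.servo_line(position, ori=None, speed=0.15): straight line of the TCP; ori=None keeps the orientation; speed is the mean speed in m/s.
- robot.movej(angles): joint-space move.
- robot.move_gripper(opening): opening from 0.0 (shut) to 1.0 (fully open); the grip force is fixed at half the most; returns when the fingers have stopped.
- robot.dwell(seconds).
- robot.ik(position, orientation): joint angles nearest the present ones, or None.
- robot.grab_frame(name): name is "scene" or "side" or "wrist"; returns (picture, depth): 480x640x3 uint8, red, green, blue; 480x640 float32, m along the optical axis (not along the pixel's ray), 0 where there is no reading.
- robot.camera_info(name): a dict with "vfov" (degrees; the focal length in pixels is half the picture's height over the tangent of half this angle, whatever the lens; pixels are square), "cx", "cy" (the principal point, pixels), "view" (4x4, takes a point from world to camera coordinates); the wrist camera has in their place "T_tool_cam" (4x4, takes a point from camera to tool coordinates, whose origin is the TCP and whose axes are the flange's). Camera axes: x right, y down, z forward; pixel columns grow to the right and rows downward; lengths in m; the calibration is good to about 2 mm. A picture is of the moment at which its call begins: read the wrist's pose just before it. camera_info takes no time and is no camera call.
A pose or a line that the arm cannot do raises robot.Unreachable and nothing moves.
- robot.job_done(): hands the job in; it is judged then, once.
Readings, each from a call of its own:
- robot.read_t(): time.
- robot.read_qpos(): joint angles.
- robot.read_qvel(): joint speeds.
- robot.read_effort(): joint torques, N m.
- robot.read_position(): TCP position.
- robot.read_tcp_rot(): TCP orientation.
- robot.read_force(): force on the tool from outside, world axes, zero at the start.
- robot.read_ft_torque(): the same for the moment, N m.
- robot.read_grip_width(): opening from 0.0 (shut) to 1.0 (fully open).
- robot.read_finger_force(): force on a finger pad.
Only numpy, scipy, OpenCV 4.12 (cv2) and the standard library are available. Lean on these libraries where they do the work, as an engineer would, in place of code of your own. Each camera call takes 0.05 s, during which the arm holds its last target. There are 200 camera calls.

### The job

Take the brass waveguide spacer, the plate with the rectangular window, out of its rack and lower it, without dropping it, upright into the gap between the two flanges of whichever assembly jig stands open wide enough for it, then let go of it. Push that jig's sliding carriage home so that the spacer sits flush between both flanges, and finish while still holding the carriage pressed firmly on it, ready for a colleague to put in the flange screws. Leave the jig with the narrow gap and all the other things on the bench alone.

Things in the scene. Friction and masses are not known exactly. Their poses are not given: they have to be found in the camera images.
- spacer: Quarter-wave waveguide spacer, 130 g: upright brass plate 41.4 mm wide (its x), 9.8 mm thick (its y), 41.4 mm high (its z), a rectangular window 22.9 x 10.2 mm through its middle, a flat finger tab on top. Origin: centre of its underside. Starts upright in one of the rack's slots, its foot 12 mm deep, 0.8 mm play each side: draw it straight up. Same turned half round.
- spacer_tab (a point): Centre of the top end of the spacer's flat steel finger tab: 16 mm (spacer x) by 8 mm (spacer y), standing on the middle of the plate's top edge, from 41.4 to 77.4 mm above the spacer's origin.
- short: Shorting plate, not wanted, a bystander: same brass outline 41.4 x 9.8 x 41.4 mm but solid, no window, with a round steel knob (18 mm diameter) on a thin neck instead of a flat tab. Upright in the rack's other slot. Origin: centre of its underside.
- rack: Grey plastic rack block, fixed, 160 mm (its x) by 44 mm (its y), 20 mm high, origin at the centre of its underside, with two slots at x = -40 and +40 mm. Which slot holds the spacer varies.
- jig_a: One of two alike aluminium assembly jigs, fixed. Base 80 mm (its x) by 210 mm (its y); origin: centre of its underside. Along y runs a channel open at the top: floor 8 mm above the origin, walls 44.4 mm apart up to 20 mm, then lips flared outward up to 26 mm above the origin, leading in from about 4 mm off either side. Waveguide adapters with square flanges stand in it.
- port_a (a point): On jig_a's channel floor (x = 0, 8 mm above the jig's origin) at the foot of the fixed flange's face, at jig y = -30 mm. This flange, 41.4 mm square, its top 49.4 mm above the origin, looks to the jig's +y; the carriage's like flange faces it. The spacer goes between: the gap runs from here to +y. Axes as the jig's. Coax connectors on top of the adapters stay below 49 mm.
- carriage_a (a joint): Jig_a's sliding carriage, m: the clear gap between the two flange faces; 0 = touching, at most 0.05; shrinks as it is pushed to the jig's -y; 0.0098 with the spacer clamped flush. One of the two jigs stands open 26 to 42 mm, its carriage sliding freely (drag 1.5 N, stays where left); the other's is clamped by a side screw with a gap of 4 to 6.5 mm, too narrow.
- carriage_a_plate (a point): Centre of the top edge of jig_a's push plate: upright aluminium plate at the back of the carriage, 36 mm wide (jig x), 10 mm thick (jig y), top 96 mm above the jig's origin, clear all round above 50 mm. It moves with the carriage, 63 mm to +y of the sliding flange's face. Grip it from above across its thickness, or push its back (+y) face.
- jig_b: The second assembly jig, the same in every part and measure as jig_a.
- port_b (a point): As port_a, on jig_b.
- carriage_b (a joint): Jig_b's sliding carriage: same meaning as carriage_a.
- carriage_b_plate (a point): Centre of the top edge of jig_b's push plate, as carriage_a_plate.
- wrench: Bystander: steel open-ended wrench, 150 mm, lying on the mat.
- screwdriver: Bystander: screwdriver lying on the mat.
- multimeter: Bystander: hand-held multimeter, 85 x 175 x 36 mm, lying face up.
- straight: Bystander: brass straight waveguide section with two 41.4 mm square flanges, 100 mm long.
- screw_dish: Bystander: small steel dish of flange screws, 56 mm across, 18 mm high.
- attenuator: Bystander: finned coaxial attenuator, 56 mm long, 25 mm thick.

How it is judged:
By the outcome, as a careful person would: the job done as asked, in the order asked, and still so for the second after the job is handed in, while the arm keeps its last pose, push and grip.
It also fails if it takes over 54 s, if anything falls off the work surface, if the arm or the gripper's body presses on something with over 40 N, if the wrist force passes 120 N, or if a joint passes its speed limit or range.

## Working session

There is one attempt and no reset: what is moved stays moved. The work goes in short steps, each a Python script; the robot and the scene stay as the last script left them, time stands still between calls to the robot, and variables do not carry over. Pictures are saved under pics/ and viewed, at most 10 in all, crops included, and the job is handed in when it is done.

```bash
ls; mkdir -p pics; python3 - <<'E'
from rig import robot
import cv2,numpy as np
for n in("scene","side","wrist"):
    p,d=robot.grab_frame(n); np.savez(f"pics/{n}0.npz",p=p,d=d); cv2.imwrite(f"pics/{n}0.png",p[:,:,::-1]); i=robot.camera_info(n)
    print(n,{k:(np.round(v,4).tolist() if not isinstance(v,str) else v) for k,v in i.items()}, (d>0).mean())
print(robot.read_t(), robot.read_tcp_rot())
E
```

```text
pics
scene {'vfov': 44.8344, 'cx': 318.6931, 'cy': 247.817, 'view': [[-0.8741, 0.4857, 0.0036, 0.4678], [0.321, 0.5832, -0.7462, -0.1584], [-0.3646, -0.6511, -0.6657, 1.5088], [0.0, 0.0, 0.0, 1.0]]} 0.9960091145833333
side {'vfov': 54.6062, 'cx': 324.3824, 'cy': 238.0831, 'view': [[0.8508, -0.5255, -0.0064, -0.468], [-0.3867, -0.6177, -0.6847, 0.2931], [0.3559, 0.585, -0.7288, 0.8184], [0.0, 0.0, 0.0, 1.0]]} 0.99611328125
wrist {'vfov': 69.4942, 'cx': 323.1447, 'cy': 240.0165, 'T_tool_cam': [[0.0004, -0.9685, -0.2491, 0.066], [1.0, 0.0003, 0.0006, 0.0], [-0.0005, -0.2491, 0.9685, -0.1586], [0.0, 0.0, 0.0, 1.0]]} 0.9565266927083333
0.15 [[ 9.31656885e-01 -3.63339136e-01 -3.47093735e-04]
 [-3.63339281e-01 -9.31656077e-01 -1.23363003e-03]
 [ 1.24854082e-04  1.27543270e-03 -9.99999179e-01]]
```

View pics/scene0.png

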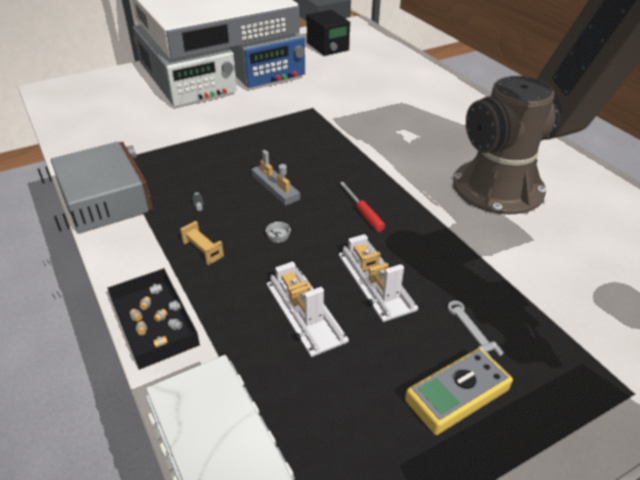

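View pics/side0.png

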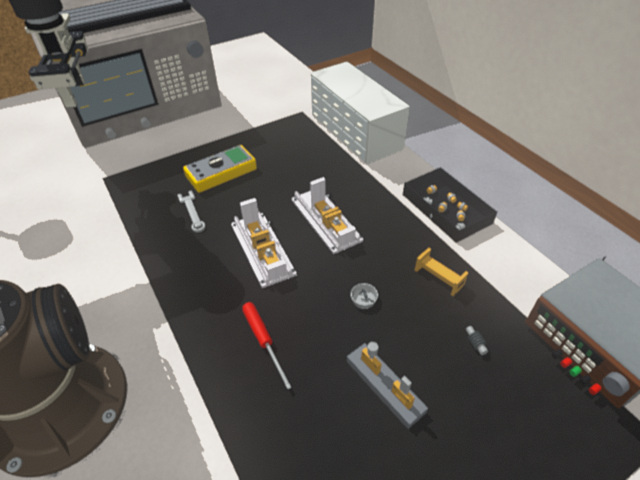

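The scene view shows the near jig at about (375,275) with the wider gap, and the far jig at (300,305). The rack is at (275,183), with the flat tab at (265,157) and the round knob at (284,172). The side view agrees: flat tab at (405,382), knob at (373,347), open jig at (262,243).

```bash
cat > h.py <<'E'
import numpy as np,cv2
from rig import robot
def cloud(n,d,T=None):
    i=robot.camera_info(n); f=240/np.tan(np.radians(i["vfov"]/2))
    v,u=np.mgrid[:480,:640]; P=np.stack([(u-i["cx"])/f*d,(v-i["cy"])/f*d,d],-1)
    M=np.linalg.inv(i["view"]) if T is None else T@np.array(i["T_tool_cam"])
    return P@M[:3,:3].T+M[:3,3]
def tool(): 
    T=np.eye(4);T[:3,:3]=robot.read_tcp_rot();T[:3,3]=robot.read_position();return T
E
python3 - <<'E'
from h import *
for n in("scene","side"):
    z=np.load(f"pics/{n}0.npz");p,d=z["p"],z["d"];W=cloud(n,d)
    print(n)
    ok=(d>0)&(W[...,2]>.006)&(W[...,2]<.12)&(W[...,0]>.2)&(W[...,0]<.95)&(abs(W[...,1])<.7)
    c,l,s,_=cv2.connectedComponentsWithStats(ok.astype(np.uint8))
    for k in range(1,c):
        if s[k,4]<150: continue
        Q=W[l==k]; r=cv2.minAreaRect(Q[:,:2].astype(np.float32)*1000)
        print(s[k].tolist(),np.round(r[0]),np.round(r[1]),round(r[2],1),"zmax",Q[:,2].max().round(3))
        t=Q[(Q[:,2]>.05)]
        if len(t)>5: print("   high pts",len(t),t.mean(0).round(3), cv2.minAreaRect(t[:,:2].astype(np.float32)*1000))
E
```

```text
scene
[69, 141, 86, 86, 4584] [ 867. -496.] [393. 172.] 80.5 zmax 0.108
   high pts 3876 [ 0.884 -0.388  0.094] ((875.36328125, -419.4942321777344), (222.52212524414062, 149.15524291992188), 89.96728515625)
[250, 150, 50, 54, 1099] [ 501. -316.] [250.  99.] 77.5 zmax 0.093
   high pts 224 [ 0.512 -0.27   0.07 ] ((509.8616027832031, -275.6929626464844), (19.312265396118164, 123.24522399902344), 4.006810665130615)
[341, 181, 44, 52, 446] [ 361. -101.] [219.  39.] 85.3 zmax 0.032
[192, 191, 13, 19, 151] [ 711. -308.] [87. 28.] 86.2 zmax 0.032
[179, 221, 44, 43, 787] [ 759. -160.] [ 62. 156.] 5.8 zmax 0.05
[265, 220, 26, 22, 315] [ 584. -103.] [68. 61.] 7.4 zmax 0.025
[339, 234, 79, 87, 3174] [470. 120.] [257.  94.] 80.9 zmax 0.102
   high pts 540 [0.478 0.171 0.07 ] ((471.9710998535156, 123.12361145019531), (172.99810791015625, 41.85158157348633), 83.70494079589844)
[266, 262, 82, 93, 3592] [642. 125.] [255.  98.] 84.7 zmax 0.103
   high pts 600 [0.648 0.153 0.07 ] ((645.6614379882812, 115.21803283691406), (145.74267578125, 41.24168395996094), 88.34620666503906)
[123, 267, 77, 95, 1962]
[... 1015 characters left out ...]
1796875), 82.12686157226562)
[415, 248, 53, 47, 793] [ 755. -138.] [ 46. 101.] 12.9 zmax 0.045
[525, 267, 115, 142, 10070] [ 872. -420.] [212. 155.] 89.8 zmax 0.103
   high pts 8347 [ 0.854 -0.412  0.092] ((872.3287353515625, -419.9431457519531), (212.74652099609375, 154.80380249023438), 89.56150817871094)
[351, 284, 27, 24, 269] [585. -99.] [54. 55.] 73.9 zmax 0.022
[243, 303, 48, 86, 756] [363. -94.] [199.  26.] 86.1 zmax 0.03
[466, 327, 22, 28, 317] [ 707. -297.] [57. 23.] 77.0 zmax 0.027
[347, 343, 81, 85, 2571] [ 507. -275.] [ 46. 161.] 6.7 zmax 0.09
   high pts 361 [ 0.505 -0.279  0.071] ((508.2010192871094, -275.67041015625), (17.79053497314453, 120.60833740234375), 8.935211181640625)
```

```bash
cat >> h.py <<'E'
def R(yaw):  # tool down, tool x at yaw (deg)
    c,s=np.cos(np.radians(yaw)),np.sin(np.radians(yaw)); return np.array([[c,s,0],[s,-c,0],[0,0,-1.]])
def shot(name):
    T=tool();p,d=robot.grab_frame("wrist");np.savez(f"pics/{name}.npz",p=p,d=d,T=T);cv2.imwrite(f"pics/{name}.png",p[:,:,::-1])
E
python3 - <<'E'
from h import *
robot.goto([.46,.14,.24],R(-7)); shot("jig")
robot.goto([.49,-.29,.22],R(-7)); shot("rack")
print(robot.read_t(),robot.read_qpos(),robot.read_position())
E
python3 -c "
import cv2,numpy as np
cv2.imwrite('pics/both.png',cv2.resize(np.vstack([cv2.imread('pics/jig.png'),cv2.imread('pics/rack.png')])[:, :],(400,600)))"
```

```text
3.775 [-1.08297407e+01  1.08906764e+01 -1.34841179e+01 -3.15624118e-03
 -6.56050496e+01  9.39066134e+01] [ 0.49048804 -0.28908811  0.2201848 ]
```

View pics/jig.png

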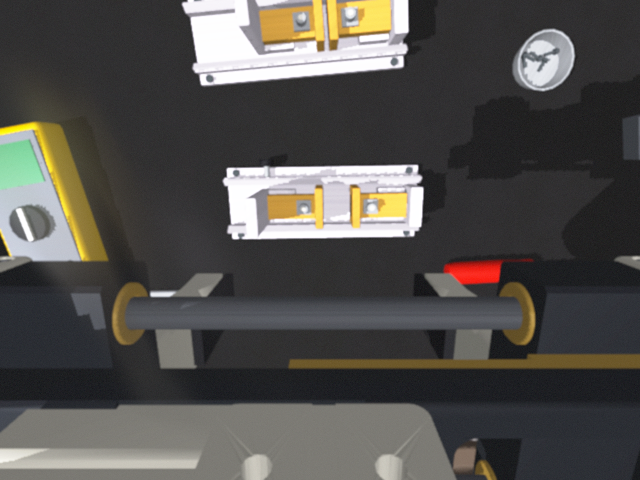

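View pics/rack.png

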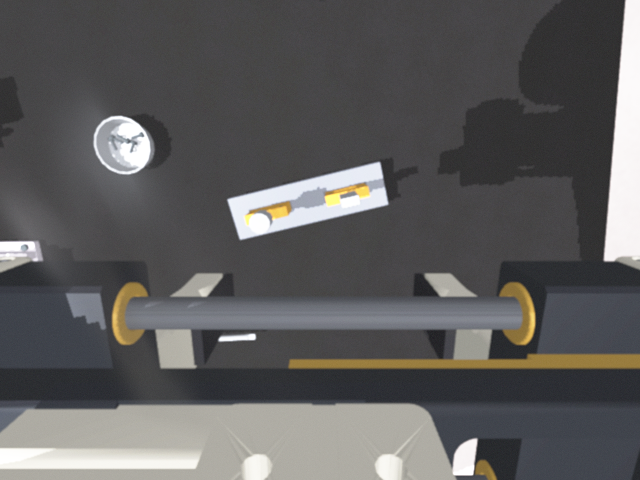

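The jig picture shows the open jig: push plate at (248,205), sliding flange at (320,207), fixed flange at (356,207). The far jig's flanges, at (327,20), are nearly touching. The rack picture shows the spacer with the flat tab at (349,200) and the knob plate at (260,222), both plates lying along the rack's length.

```bash
python3 - <<'E'
from h import *
def load(n):
    z=np.load(f"pics/{n}.npz");p=z["p"];return p,cv2.cvtColor(p,cv2.COLOR_RGB2HSV),cloud("wrist",z["d"],z["T"])
def rect(Q,t):
    r=cv2.minAreaRect(Q[:,:2].astype(np.float32)*1000);print(t,len(Q),np.round(r[0],1),np.round(r[1],1),round(r[2],2),"z",np.median(Q[:,2]).round(4))
v,u=np.mgrid[:480,:640]; up=v<258
p,h,W=load("rack")
box=up&(u>215)&(u<400)&(v>150)
rect(W[box&(W[...,2]>.016)&(W[...,2]<.024)],"rack top")
rect(W[box&(W[...,2]>.004)],"rack all")
for n,b in(("tab",u>310),("knob",u<=310)):
    Q=W[box&b&(W[...,2]>.075)];rect(Q,n)
    Q=W[box&b&(W[...,2]>.046)&(W[...,2]<.052)&(h[...,1]>120)];rect(Q,n+" plate top")
p,h,W=load("jig")
box=up&(u>215)&(u<430)&(v>155)&(v<245)
rect(W[box&(W[...,2]>.004)&(W[...,2]<.03)],"jig low")
rect(W[box&(W[...,2]>.09)],"plate top")
br=(h[...,1]>120)&(h[...,0]<35)
for n,b in(("slide",u<338),("fixed",u>=338)):
    rect(W[box&b&br&(W[...,2]>.0465)],n); 
# pixel-level: column extent of flanges and plate at row 207
print([(int(x),p[207,x].tolist(),W[207,x].round(4).tolist()) for x in range(310,366,3)])
E
```

```text
rack top 4965 [ 507.  -275.4] [ 44.5 160.2] 6.65 z 0.0225
rack all 7182 [ 500.3 -273.6] [202.  116.2] 83.08 z 0.0228
tab 245 [ 532.7 -310.4] [51.  16.2] 12.39 z 0.0878
tab plate top 117 [ 512.8 -315.1] [ 8.5 39.8] 6.6 z 0.0513
knob 425 [ 529.1 -260.1] [17.7 89.5] 47.14 z 0.0878
knob plate top 109 [ 503.5 -236.1] [ 8.8 40.6] 6.76 z 0.0514
jig low 9138 [470.2 139.8] [250.6 101. ] 83.05 z 0.0115
plate top 582 [500.3 178.4] [ 28.9 100.2] 45.2 z 0.0985
slide 293 [488.7 141.6] [ 7.5 75.6] 82.28 z 0.0522
fixed 336 [488.2 112.6] [82.8 19.5] 15.09 z 0.0519
[(310, [166, 155, 143], [0.4712, 0.1531, 0.0408]), (313, [210, 158, 68], [0.4702, 0.1501, 0.0371]), (316, [252, 223, 93], [0.4722, 0.1464, 0.0521]), (319, [252, 221, 90], [0.472, 0.1434, 0.0532]), (322, [233, 186, 104], [0.4712, 0.1404, 0.0506]), (325, [219, 215, 225], [0.4644, 0.138, 0.0097]), (328, [218, 214, 223], [0.4641, 0.1346, 0.0102]), (331, [219, 214, 222], [0.4637, 0.1312, 0.0103]), (334, [217, 211, 221], [0.4636, 0.1279, 0.0124]), (337, [219, 213, 222], [0.4628, 0.1245, 0.01]), (340, [218, 213, 222], [0.4623, 0.1211, 0.0094]), (343, [218, 212, 223], [0.462, 0.1178, 0.0104]), (346, [219, 214, 223], [0.4616, 0.1144, 0.0104]), (349, [182, 175, 183], [0.4612, 0.111, 0.0102]), (352, [229, 174, 69], [0.4669, 0.11, 0.0467]), (355, [252, 222, 94], [0.4673, 0.1073, 0.0516]), (358, [254, 227, 96], [0.4668, 0.1042, 0.0509]), (361, [202, 153, 67], [0.4644, 0.1001, 0.0385]), (364, [152, 154, 156], [0.4644, 0.0972, 0.0408])]
```

```bash
python3 - <<'E'
from h import *
z=np.load("pics/jig.npz");p=z["p"];h=cv2.cvtColor(p,cv2.COLOR_RGB2HSV);W=cloud("wrist",z["d"],z["T"])
v,u=np.mgrid[:480,:640]
box=(u>215)&(u<430)&(v>180)&(v<235)
for n,m in(("flange",(h[...,1]>110)&(h[...,0]<35)&(W[...,2]>.048)&(W[...,2]<.056)),("plate",(W[...,2]>.095)&(W[...,2]<.103))):
    c,l,s,_=cv2.connectedComponentsWithStats((m&box).astype(np.uint8))
    for k in range(1,c):
        if s[k,4]>60:
            Q=W[l==k];r=cv2.minAreaRect(Q[:,:2].astype(np.float32)*1000);print(n,s[k].tolist(),np.round(r[0],1),np.round(r[1],1),round(r[2],2),Q[:,2].mean().round(4))
robot.move_gripper(.5)
P=np.array([.5122,-.3151,.14]);o=R(96.65)
robot.goto(P,o); 
P[2]=.056; robot.servo_line(P,speed=.08)
print(robot.read_position(),robot.read_force())
robot.move_gripper(0.); print(robot.read_grip_width(),robot.read_finger_force(),robot.read_force())
P[2]=.076; robot.servo_line(P,speed=.04); print(robot.read_force(),robot.read_ft_torque(),robot.read_grip_width())
P[2]=.15; robot.servo_line(P,speed=.1); print(robot.read_force(),robot.read_grip_width())
robot.goto([.47,.125,.15],R(173)); shot("hold"); print(robot.read_t(),robot.read_qpos(),robot.read_grip_width())
E
```

```text
flange [315, 189, 8, 39, 294] [470.5 144.1] [ 7.1 38.9] 83.01 0.0521
flange [352, 188, 9, 40, 323] [466.3 106.3] [ 8.2 40. ] 84.23 0.0518
plate [245, 198, 14, 37, 428] [477.9 202.1] [10.2 32.2] 83.46 0.0984
[ 0.51262881 -0.31523983  0.0565751 ] [-0.233464    0.10861617 -0.01094714]
0.09036935313578844 29.993982911109924 [ 0.51428989  1.09788885 -1.21399333]
[ 0.06086902  0.01701573 -1.29413757] [-0.04441114 -0.19231324 -0.00540736] 0.0869912643108862
[ 1.99244226e-02  5.03280955e-04 -1.59662923e+00] 0.08892798477319858
13.45 [ 3.80319957e+01  6.60206313e+00 -2.87878330e+01  3.92281543e-03
 -5.46238824e+01 -1.35133527e+02] 0.09105746397161699
```

View pics/hold.png

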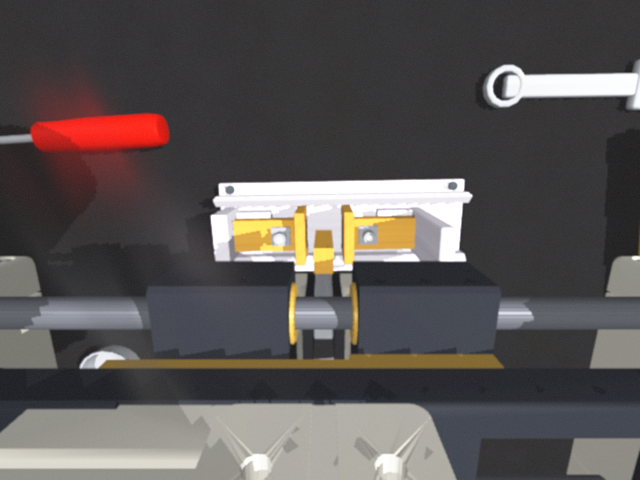

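The picture shows the spacer held at (323,252), its near end face at rows 230 to 270, between the fixed flange at (300,235) and the sliding flange at (348,235). The gap is clear. Next I compare spacer and jig in this same frame.

```bash
python3 - <<'E'
from h import *
z=np.load("pics/hold.npz");p=z["p"];h=cv2.cvtColor(p,cv2.COLOR_RGB2HSV);W=cloud("wrist",z["d"],z["T"]);T=z["T"]
a=np.radians(-7);ex=np.array([np.cos(a),np.sin(a)]);ey=np.array([-np.sin(a),np.cos(a)])
print(T[:3,3],"tcp jig xy",T[:2,3]@ex,T[:2,3]@ey)
v,u=np.mgrid[:480,:640]; br=(h[...,1]>110)&(h[...,0]<35)
def st(m,n):
    c,l,s,_=cv2.connectedComponentsWithStats(m.astype(np.uint8));k=1+np.argmax(s[1:,4]);Q=W[l==k];x=Q[:,:2]@ex;y=Q[:,:2]@ey
    print(n,s[k].tolist(),"x",np.percentile(x,[0,2,50,98,100]).round(4),"y",np.percentile(y,[0,2,50,98,100]).round(4),"z",np.percentile(Q[:,2],[2,50,98]).round(4), cv2.minAreaRect(Q[:,:2].astype(np.float32)*1000)[2])
st(br&(v<262)&(W[...,2]>.048)&(W[...,2]<.056)&(u<325),"fixed")
st(br&(v<262)&(W[...,2]>.048)&(W[...,2]<.056)&(u>325),"slide")
st(br&(v<272)&(u>310)&(u<338)&(W[...,2]>.07),"spacer")
for r in range(226,276,4): print(r,[(W[r,c]@[ex[0],ex[1],0]).round(4) for c in(321,324)],W[r,323].round(4),p[r,323])
# rails: outer edge of lips/base along column 323 and elsewhere
for c in(260,323,400): print(c,[(r,p[r,c].tolist()[0],float((W[r,c,:2]@ex).round(4)),float(W[r,c,2].round(3))) for r in range(180,214,2)])
E
```

```text
[0.47023581 0.12449986 0.14993411] tcp jig xy 0.45155802961393254 0.18087918865915179
fixed [294, 213, 12, 49, 513] x [0.4293 0.4298 0.4476 0.4662 0.4672] y [0.1588 0.1591 0.1631 0.1669 0.1671] z [0.05   0.0519 0.0533] 83.36357116699219
slide [343, 212, 12, 50, 528] x [0.4284 0.429  0.4472 0.4663 0.4673] y [0.1961 0.1967 0.2005 0.2046 0.2048] z [0.0505 0.0521 0.0535] 84.74079132080078
spacer [314, 231, 20, 41, 729] x [0.3841 0.43   0.4319 0.4418 0.4421] y [0.1765 0.1766 0.1809 0.1854 0.1859] z [0.1085 0.1453 0.1471] 82.37602996826172
226 [np.float64(0.4481), np.float64(0.4481)] [0.4667 0.1248 0.0106] [229 225 233]
230 [np.float64(0.4302), np.float64(0.4303)] [0.4493 0.1271 0.1041] [194 166 132]
234 [np.float64(0.4304), np.float64(0.4304)] [0.449  0.1271 0.1156] [177 136  57]
238 [np.float64(0.4304), np.float64(0.4301)] [0.4492 0.1271 0.1244] [176 134  54]
242 [np.float64(0.4301), np.float64(0.4301)] [0.4491 0.1271 0.1333] [177 135  55]
246 [np.float64(0.4302), np.float64(0.4302)] [0.4491 0.1271 0.141 ] [173 131  57]
250 [np.float64(0.4309), np.float64(0.4313)] [0.4499 0.127  0.1455] 
[... 1175 characters left out ...]
3), (196, 255, 0.4199, 0.024), (198, 253, 0.4212, 0.027), (200, 239, 0.4228, 0.027), (202, 237, 0.4246, 0.026), (204, 241, 0.4267, 0.023), (206, 255, 0.4304, 0.01), (208, 255, 0.4321, 0.01), (210, 254, 0.4339, 0.01), (212, 230, 0.4352, 0.013)]
400 [(180, 240, 0.4089, 0.0), (182, 255, 0.4097, 0.011), (184, 255, 0.4114, 0.011), (186, 255, 0.413, 0.011), (188, 255, 0.4149, 0.01), (190, 255, 0.4166, 0.009), (192, 249, 0.4183, 0.01), (194, 254, 0.4184, 0.024), (196, 255, 0.4195, 0.027), (198, 245, 0.4212, 0.027), (200, 237, 0.423, 0.026), (202, 239, 0.4248, 0.025), (204, 254, 0.4286, 0.011), (206, 255, 0.4304, 0.01), (208, 215, 0.4317, 0.013), (210, 254, 0.4316, 0.024), (212, 255, 0.4331, 0.025)]
```

```bash
python3 - <<'E'
from h import *
a=np.radians(-7);ex=np.array([np.cos(a),np.sin(a)]);ey=np.array([-np.sin(a),np.cos(a)])
xy=.4502*ex+.1812*ey; o=R(173.7)
L=lambda z,s:(robot.servo_line([*xy,z],ori=o,speed=s),print(z,robot.read_position().round(4) if hasattr(robot.read_position(),'round') else robot.read_position(),np.round(robot.read_force(),2)))
L(.12,.08)
for z in(.078,.070,.063,.0585): 
    L(z,.05)
    if np.linalg.norm(np.array(robot.read_force())-[0,0,-1.5])>6: print("contact");break
else:
    for z in(.0575,.0568,.0562,.0556):
        L(z,.02)
        if robot.read_force()[2]>2: break
shot("low"); print(robot.read_t())
E
```

```text
0.12 [0.4691 0.1247 0.12  ] [ 0.04 -0.27 -0.38]
0.078 [0.4691 0.1251 0.0782] [-0.5  -0.23 -1.47]
0.07 [0.4687 0.1248 0.0696] [ 0.16 -0.16 -1.  ]
0.063 [0.4687 0.1248 0.0626] [ 0.09  0.32 -1.65]
0.0585 [0.4688 0.1248 0.0582] [ 0.09  0.2  -0.95]
0.0575 [0.4689 0.125  0.0575] [ 0.07  0.06 -1.32]
0.0568 [0.4689 0.125  0.0568] [ 0.1   0.02 -0.95]
0.0562 [0.4689 0.125  0.0562] [ 0.54  0.18 -1.67]
0.0556 [0.4691 0.125  0.056 ] [-2.49 -0.21  4.16]
16.8667
```

View pics/low.png

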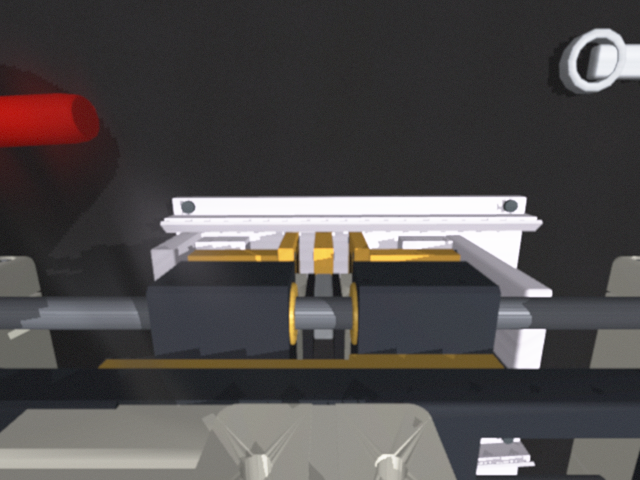

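The picture shows the spacer at (323,253) standing between both flanges and inside the channel lips. It touched the floor at TCP z = 0.056, as expected, so I release it and move to the push plate.

```bash
cat > push.py <<'E'
from h import *
o=R(173.7); d=-np.array([np.sin(np.radians(6.3)),np.cos(np.radians(6.3)),0])
E
python3 - <<'E'
from push import *
P=np.array(robot.read_position())
P[2]=.0565; robot.servo_line(P,speed=.02)
robot.move_gripper(.4); print(robot.read_force(),robot.read_grip_width())
P[2]=.15; robot.servo_line(P,speed=.08)
Q=np.array([.4779,.2021,.15]); robot.move_gripper(.5); robot.goto(Q,o); shot("rel")
Q[2]=.066; robot.servo_line(Q,speed=.08); print(robot.read_force())
robot.move_gripper(0.); print(robot.read_grip_width()*88,robot.read_force())
A=np.array(robot.read_position());A[2]=Q[2]
for s in(.008,.014,.016,.0175,.0185,.0195,.0205,.0215):
    robot.servo_line(A+d*s,speed=.03); f=np.array(robot.read_force()); print(s,((np.array(robot.read_position())-A)@d).round(4),f.round(2))
    if -f@d>12: break
robot.dwell(.2);print(robot.read_force(),robot.read_finger_force(),robot.read_t()); shot("push")
E
python3 -c "
import cv2,numpy as np
cv2.imwrite('pics/rp.png',np.vstack([cv2.imread('pics/rel.png')[170:440],cv2.imread('pics/push.png')[170:440]]))"
```

```text
[-0.67677617  0.27562228  0.03527192] 0.4026208643235032
[0.14942847 0.46338951 0.68062945]
9.930743437416321 [-0.36066163  0.31327394  0.79431537]
0.008 0.0085 [-0.31 -0.93  2.63]
0.014 0.0142 [-0.01  0.3   2.89]
0.016 0.016 [-1.05  0.95  3.04]
0.0175 0.0174 [-0.99  1.49  2.15]
0.0185 0.0184 [-1.21  2.75  3.76]
0.0195 0.0195 [-0.36  2.42  3.33]
0.0205 0.0196 [-2.42  6.16  1.7 ]
0.0215 0.0196 [-3.14 10.51  1.25]
[-3.27208659 10.80140455  1.74409627] 30.005664825439453 24.3417
```

View pics/rp.png

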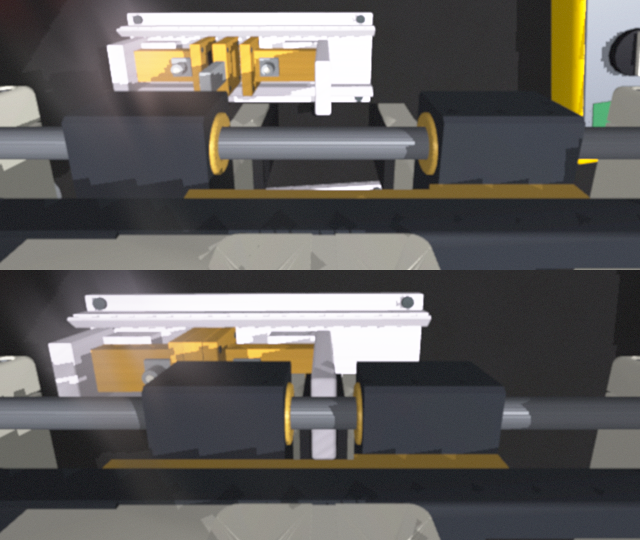

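The top half shows the released spacer standing upright in the gap. The bottom half shows the three brass plates as one closed stack at (203,345). The carriage stopped hard after 19.6 mm, so now I raise the push force.

```bash
python3 - <<'E'
from push import *
P0=np.array(robot.read_position()); P=P0.copy(); P[2]=.066; 
for s in range(3,9):
    robot.servo_line(P+d*s*.001,speed=.02); f=np.array(robot.read_force()); print(s,((np.array(robot.read_position())-P0)@d).round(4),f.round(2))
    if -f@d>25: break
robot.dwell(.5); f=np.array(robot.read_force());print(f,robot.read_ft_torque(),robot.read_finger_force(),robot.read_t())
T=tool(); p,dd=robot.grab_frame("wrist"); h=cv2.cvtColor(p,cv2.COLOR_RGB2HSV);W=cloud("wrist",dd,T)
v,u=np.mgrid[:480,:640]; Q=W[(v<262)&(h[...,1]>110)&(h[...,0]<35)&(W[...,2]>.049)&(W[...,2]<.056)]
y=-Q@d; print("stack y extent",np.percentile(y,[1,99]),"len",np.ptp(np.percentile(y,[1,99])))
s,_=robot.grab_frame("side"); cv2.imwrite("pics/fin.png",cv2.resize(s[180:300,200:360,::-1],None,fx=4,fy=4,interpolation=cv2.INTER_CUBIC))
E
```

```text
3 0.0001 [-5.39 17.46  1.17]
4 0.0001 [-7.59 20.53 -0.64]
5 0.0001 [-8.44 26.09 -2.46]
[-9.25466988 25.82151583 -1.46379203] [8.71521629 3.31532645 0.12420137] 30.02106338739395 25.6417
stack y extent [0.1538806  0.17907941] len 0.02519881165486776
```

View pics/fin.png

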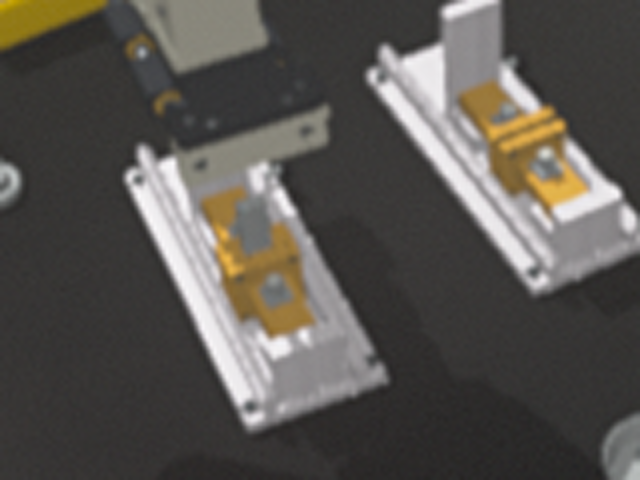

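The picture shows the spacer's tab upright at (253,222) in a closed stack at (258,250). The stack is 25 mm long, which fits two flanges plus the spacer. The push holds steady at about 26 N.

```bash
python3 -c "
from rig import robot
print(robot.job_done())"
```

```text
the job is handed in; nothing more can be done
None
```

The spacer stands upright and flush between the flanges of the open jig, and the arm still grips that jig's push plate and holds the carriage pressed on it with about 26 N; the job was handed in at about 26 s.

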